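# Empty the blue glass tumbler

## Robot

A 6-joint arm with a two-finger parallel gripper is mounted at the origin on the work surface. World frame = base frame: x ahead of the robot, y to its left, z up, the work surface at z = 0. Lengths are in m, angles in rad, forces in N, time in s.
With the tool pointing down it reaches from about 0.275 to 0.825 m from the base axis. Payload 4.9 kg.
Tool frame: the origin (TCP) lies midway between the tips of the shut fingers; the grasp point (between the pads) lies 19 mm behind it; z points along the fingers, x is the direction in which the jaws open and shut, and the axes are right-handed (so a half turn about z gives the same grasp; the last joint's range is limited). The gripper opens to 85 mm and grips with 20 to 120 N. Pads are 22 mm wide; open, the fingers measure 114 mm over their backs; the gripper's body (76 mm by 85 mm) begins 54 mm behind the grasp point. The pads swing forward as they close: fully open they stand 13 mm farther back than shut.
Start: joints at [1.185, 0.326, -0.193, 1.052, 0, 1.437], TCP at [0.137, 0.533, 0.231] pointing down, gripper open.
Joint ranges: [-2.65, 2.65], [-0.97, 1.79], [-1.3, 1.35], [-1.93, 2.1], [-1.47, 1.37], [-3.14, 3.14]. Speed limits (rad/s): [2.57, 2.57, 3.14, 3.14, 3.14, 3.14].

## Interface

Orientations are given as a 3x3 rotation matrix whose columns are the frame's x, y, z axes.
In Python, from rig import arm gives the robot as it stands. The module is installed in compiled form; this text tells all that it offers.
- The arm moves only by the tool send_rows, never from a script. Its argument "plan" is a list of rows, each a list of 3 entries, a list of its own where there are three numbers: the shift along the tool's x, y, z in mm, then the turn, a rotation vector about the tool's x, y, z in degrees, then the gripper's target within -1 to 1 (shut at 1, half-way at 0, fully open at -1). In form: [[[x, y, z], [ax, ay, az], hand], ...]. A call has 1 to 20 rows; each row is the pose to reach, as a shift and turn from the pose commanded when the call began, along the tool's axes at that moment; what a row does not reach only later rows make up. A row lasts 1/8 s, in which the tool goes at most 62.5 mm and 10.7 degrees, less where a joint would pass 70% of its speed; a pose out of reach is approached as far as the arm can. A call with a gripper value outside its range is refused whole. The fingers move at their own pace and stop on an object; "newtons" is the grip in N (left out, the last holds). Time passes only in rows, so rows that repeat a pose let the fingers close. It gives the time, the measured TCP pose, the force and the opening at its end, in the units of the state.
- arm.state(): the state, without advancing time (a new reading comes with each control period).
- arm.get_image(name): name is "scene" or "top" or "wrist"; returns the picture (384x512x3 uint8, blue, green, red); there is no depth.
- arm.camera_params(name): a dict with "intrinsics" (3x3 intrinsics, pixels), "rvec" (rotation vector, rad) and "tvec" (3), from world to camera coordinates, as OpenCV has them; the wrist camera has in their place "T_tool_cam" (4x4, takes a point from camera to tool coordinates, whose origin is the TCP and whose axes are the tool frame's). Camera axes: x right, y down, z forward; pixel columns grow to the right and rows downward; lengths in m; the calibration is good to about 2 mm. A picture is of the moment at which its call begins: read the wrist's pose just before it. camera_params takes no time and is no camera call.
- arm.close_job(): hands the job in, once; it reports no verdict.
Trained networks look in the newest picture that a camera, given by its name, has taken for a name from the list of things; names that differ only in an ending like _2 or _b are one class to them, and where a whole thing is asked for, a point or a joint stands for the part that bears it (a point fixed in the world has none). Each returns a list of dicts, best first, with "p" (0 to 1); they miss things now and then, are a little off and sometimes report something else, mostly with a low value. They report only what shows in the picture. A call takes as long as a camera call.
- arm.spot_in(camera, thing): "centre" ([x, y, z] in m, in world coordinates, good to about 4 mm: the middle of the surface that is visible of it).
- arm.masks_of(camera, thing): "region" (384x512 bool, what is visible of it).
- arm.tip_of(camera, thing): "centre" ([x, y, z] in m, in world coordinates, good to about 4 mm: a listed point, or the origin of a listed thing).
The state is a dict: "clock": time; "q": joint angles; "joint_vel": joint speeds; "tau": joint torques, N m; "ee_pos": TCP position; "ee_rot": TCP orientation; "contact_force": force on the tool from outside, world axes, zero at the start; "ft_torque": the same for the moment, N m; "finger_gap": opening from 0.0 (shut) to 1.0 (fully open).
Only numpy, scipy, OpenCV 4.12 (cv2) and the standard library are available. Lean on these libraries where they do the work, as an engineer would, in place of code of your own. Each camera call takes 0.05 s, during which the arm holds its last target.

## Task

The glass pebbles in the tumbler with the blue ends are finished. Turn that drum in its cradle by its crank until its open port faces straight down and both amber pebbles have dropped into the catch tray beneath it, then let go and leave it port down; do not turn the yellow drum.

Things in the scene. Friction and masses are not known exactly. Their poses are not given: they have to be found in the camera images.
- blue_crank (a point): Middle of the blue crank peg (18 mm dia., 65 long, level; free end 28 mm off, steel crank arm 37, upright 48). The frame turns with the drum: y = drum axis, out along the peg to its free end; axis lies 70 mm along +x; z points out through the port. Drum centre: 118 mm along -y, 70 along +x. Peg starts on the robot's side above axis level; with it level on the far side the port faces straight down.
- blue_drum (a joint): Angle of the drum with blue ends (white wall, 120 mm dia., 108 long) in its fixed cradle; level axis 125 mm above the bench, uprights 150 high. 0: port up; grows as the peg goes up, over and down on the far side; pi: port straight down; stops at 0 and 3.6. Starts at 0.15 to 0.7. Port: full-length slot, 55 mm wide. Stays where left; about 3 N at the peg turns it; the peg may slip round in a grip.
- blue_pebble_a (a point): Centre of one of two amber glass pebbles lying loose in the blue drum: rounded disc, 26 mm across, 16 thick, about 18 g. Under the drum the cradle carries a fixed aluminium catch tray, 160 by 104 mm, floor 25 mm and rim 55 mm above the bench; a pebble lying in it has its centre 30 to 50 mm above the bench.
- blue_pebble_b (a point): Centre of the other amber glass pebble in the blue drum, the same size.
- yellow_crank (a point): Middle of the crank peg of the second tumbler, alike except for its colour (yellow ends and peg, green pebbles), with its own position, yaw and drum angle; it is still in use and not to be turned. Either tumbler may be the one on the left.

How it is judged:
By the outcome, as a careful person would: the job done as asked, in the order asked, and still so for the second after the job is handed in, with the robot touching nothing.
It also fails if it takes over 38 s, if anything falls off the work surface, if the arm or the gripper's body presses on something with over 40 N, if the wrist force passes 120 N, or if a joint passes its speed limit or range.

## Working session

There is one attempt and no reset: what is moved stays moved. The work goes in short steps, Python scripts to look and compute and a tool call to move; the robot and the scene stay as the last step left them, time stands still between calls to the robot, and variables do not carry over. Pictures are saved under pics/ and viewed, and the job is handed in when it is done.

Besides the shell and the picture viewer there is one more tool, called after ">>>" as name([rows], argument=value, ...), one row to a line, values as JSON. send_rows: Moves the arm, as the interface text tells. Its arguments: {"type":"object","properties":{"plan":{"type":"array"},"newtons":{"type":"number"}},"required":["plan"]}

```bash
mkdir -p pics; python3 - <<'E'
from rig import arm
import cv2
s=arm.state();print({k:s[k] for k in('clock','ee_pos','ee_rot','finger_gap','q')})
for c in('scene','top'):
    im=arm.get_image(c);cv2.imwrite(f'pics/{c}0.png',im)
    for t in('blue_crank','yellow_crank'):
        print(c,t,[(d['p'],d['centre']) for d in arm.tip_of(c,t)])
    print(c,'drum',[(d['p'],d['centre']) for d in arm.spot_in(c,'blue_drum')])
print(arm.state()['clock'])
E
```

```text
{'clock': 0.0, 'ee_pos': array([0.13679675, 0.53210825, 0.23049417]), 'ee_rot': array([[ 2.49157494e-01,  9.68462766e-01, -6.43598290e-04],
       [ 9.68461420e-01, -2.49158230e-01, -1.62929660e-03],
       [-1.73827090e-03, -2.17348656e-04, -9.99998466e-01]]), 'finger_gap': 1.0006147196635382, 'q': array([ 1.18480515e+00,  3.26952427e-01, -1.93591827e-01,  1.05200380e+00,
       -1.71476165e-05,  1.43661596e+00])}
scene blue_crank [(0.8, [0.4708, -0.1785, 0.1409])]
scene yellow_crank [(0.63, [0.5109, 0.2162, 0.1486])]
scene drum [(0.84, [0.5462, -0.2717, 0.1494])]
top blue_crank [(0.97, [0.4667, -0.1778, 0.1446])]
top yellow_crank [(0.72, [0.5149, 0.21, 0.1498])]
top drum [(0.78, [0.5475, -0.2778, 0.1485])]
0.4
```

View pics/scene0.png

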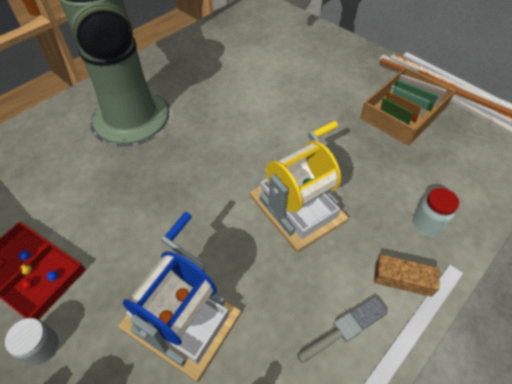

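View pics/top0.png

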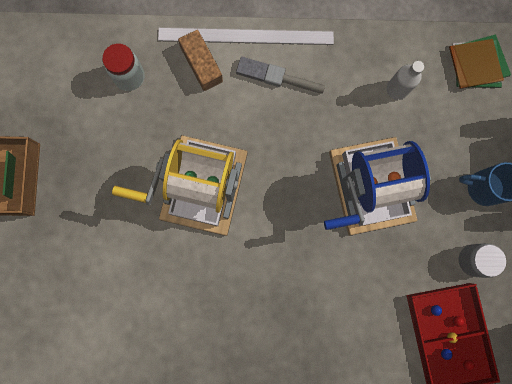

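```bash
cat > h.py <<'E'
import numpy as np,cv2
from rig import arm
from scipy.optimize import least_squares
def cam(c,s=None):
    p=arm.camera_params(c);K=np.array(p['intrinsics'])
    if 'rvec' in p:
        R=cv2.Rodrigues(np.array(p['rvec'],float))[0];return K,R,np.array(p['tvec'],float).ravel()
    T=np.array(p['T_tool_cam']);W=np.eye(4);W[:3,:3]=s['ee_rot'];W[:3,3]=s['ee_pos']
    M=np.linalg.inv(W@T);return K,M[:3,:3],M[:3,3]
def proj(C,X):
    K,R,t=C;q=(np.atleast_2d(X)@R.T+t)@K.T;return q[:,:2]/q[:,2:]
def model(p):
    # cx,cy,yaw,theta -> frame; axis dir a (peg out), n far horiz
    cx,cy,yaw,th=p
    a=np.array([-np.sin(yaw),np.cos(yaw),0]);f=np.array([np.cos(yaw),np.sin(yaw),0])
    # right-handed peg frame at theta=0: x=f (toward axis), y=a, z=up
    z=np.array([0,0,1.]);c=np.array([cx,cy,.125])
    r=-f*np.cos(th)+z*np.sin(th)
    return c,a,f,r,c+.118*a+.07*r
def pegpts(p):
    c,a,f,r,m=model(p);return np.array([m-.037*a,m+.028*a])
def blue(im):
    h=cv2.cvtColor(im,cv2.COLOR_BGR2HSV)
    return cv2.inRange(h,(105,140,50),(130,255,255))
E
python3 - <<'E'
from h import *
for c in('scene','top'):
    im=cv2.imread(f'pics/{c}0.png');m=blue(im)
    n,l,st,ce=cv2.connectedComponentsWithStats(m)
    for i in range(1,n):
        if st[i,4]>60:
            ys,xs=np.where(l==i);print(c,i,st[i],ce[i],cv2.minAreaRect(np.c_[xs,ys].astype(np.float32)))
E
```

```text
scene 1 [166 212  25  28 248] [178.12096774 225.58064516] ((178.13934326171875, 225.5327911376953), (7.810249328613281, 31.881181716918945), 39.80557632446289)
scene 2 [ 19 251  10   9  73] [ 23.60273973 254.78082192] ((23.5, 255.0), (8.0, 9.0), 90.0)
scene 3 [ 123  252   93   93 1822] [171.25960483 293.85126235] ((172.19435119628906, 295.5111999511719), (69.54315185546875, 77.05400085449219), 37.99873352050781)
scene 4 [ 47 271  11  10  75] [ 52.02666667 275.29333333] ((52.100006103515625, 275.3000183105469), (8.22192096710205, 10.119288444519043), 71.56504821777344)
top 2 [358 141  72  70 805] [396.52298137 168.59254658] ((395.834228515625, 174.9134063720703), (60.00836181640625, 64.99847412109375), 78.48616790771484)
top 56 [324 215  36  14 298] [341.5        221.44966443] ((341.6153869628906, 221.57691955566406), (8.825225830078125, 35.10478210449219), 78.69007110595703)
top 57 [431 305  11  11  82] [436.19512195 309.97560976] ((436.2500305175781, 309.75), (9.899494171142578, 9.192388534545898), 45.0)
top 58 [441 349  11  11  90] [446.43333333 353.82222222] ((446.5000305175781, 354.0), (10.60660171508789, 9.192387580871582), 45.0)
```

```bash
cat > fit.py <<'E'
from h import *
ang=np.linspace(0,2*np.pi,60)
def circ(c,a,r):
    u=np.array([0,0,1.]);v=np.cross(a,u);return c+r*(np.cos(ang)[:,None]*u+np.sin(ang)[:,None]*v)
def hull(P): return cv2.convexHull(P.astype(np.float32))[:,0]
def sup(P):  # support function in 16 dirs
    d=np.linspace(0,2*np.pi,16,endpoint=False);D=np.c_[np.cos(d),np.sin(d)];return (P@D.T).max(0)
def obs(im,areas):
    m=blue(im);n,l,st,ce=cv2.connectedComponentsWithStats(m);out=[]
    for (x,y) in areas:
        i=min((i for i in range(1,n) if st[i,4]>200),key=lambda i:np.hypot(*(ce[i]-(x,y))))
        ys,xs=np.where(l==i);P=np.c_[xs,ys].astype(float);out.append(P)
    return out
def supm(P): # pixel extents add half px
    d=np.linspace(0,2*np.pi,16,endpoint=False);D=np.c_[np.cos(d),np.sin(d)]
    return (P@D.T).max(0)+.4
def res(p,C,peg,drum):
    c,a,f,r,m=model(p[:4]);R=p[4]
    o=[]
    if peg is not None:
        P=np.vstack([circ(m-.037*a,a,.009),circ(m+.028*a,a,.009)]);o.append((sup(proj(C,P))-supm(peg)))
    if drum is not None:
        P=np.vstack([circ(c-.054*a,a,R),circ(c+.054*a,a,R)]);o.append((sup(proj(C,P))-supm(drum)))
    return np.concatenate(o)
E
python3 - <<'E'
from fit import *
D=[]
for c,ar in(('scene',[(178,225),(171,294)]),('top',[(341,221),(396,168)])):
    D.append((cam(c),*obs(cv2.imread(f'pics/{c}0.png'),ar)))
for sel in([0,1],[0],[1]):
    F=lambda p:np.concatenate([res(p,*D[i]) for i in sel])
    s=least_squares(F,[.54,-.28,.1,.25,.062],loss='soft_l1')
    print(sel,s.x.round(4),s.cost,np.abs(s.fun).round(1).tolist());print([v.round(4) for v in model(s.x[:4])])
E
```

```text
[0, 1] [ 0.5567 -0.2818  0.2136  0.2988  0.0577] 43.4673292577742 [2.3, 2.0, 1.5, 2.4, 2.9, 2.9, 2.0, 1.7, 1.7, 0.6, 0.0, 0.8, 0.9, 1.1, 1.4, 1.7, 0.3, 0.3, 0.2, 0.5, 0.7, 0.7, 0.6, 0.2, 0.4, 0.8, 0.6, 0.7, 0.1, 0.9, 0.9, 0.3, 0.7, 1.0, 1.3, 1.1, 1.1, 1.2, 1.1, 0.4, 0.3, 0.5, 0.6, 0.6, 1.3, 1.1, 0.6, 0.4, 0.1, 0.0, 0.5, 0.1, 1.2, 2.6, 4.2, 7.2, 5.6, 2.3, 0.7, 0.5, 1.7, 1.4, 0.5, 0.3]
[array([ 0.5567, -0.2818,  0.125 ]), array([-0.2119,  0.9773,  0.    ]), array([0.9773, 0.2119, 0.    ]), array([-0.934 , -0.2026,  0.2944]), array([ 0.4663, -0.1807,  0.1456])]
[0] [ 0.5555 -0.2809  0.2162  0.2671  0.0582] 14.97719135041914 [1.9, 1.5, 1.1, 2.0, 2.6, 2.7, 2.0, 1.9, 1.9, 1.0, 0.4, 1.1, 1.0, 1.1, 1.2, 1.4, 0.4, 0.5, 0.1, 0.1, 0.0, 0.0, 0.2, 0.3, 0.2, 0.2, 0.3, 0.3, 0.8, 0.1, 0.3, 0.1]
[array([ 0.5555, -0.2809,  0.125 ]), array([-0.2145,  0.9767,  0.    ]), array([0.9767, 0.2145, 0.    ]), array([-0.9421, -0.2069,  0.2639]), array([ 0.4642, -0.1802,  0.1435])]
[1] [ 0.56   -0.2859  0.2007  0.0294  0.056 ] 15.201141208337564 [0.1, 0.5, 1.0, 1.0, 0.7, 0.8, 0.7, 0.2, 0.2, 0.4, 0.6, 0.8, 1.0, 0.6, 0.1, 0.2, 1.7, 0.7, 0.1, 1.3, 1.6, 0.5, 1.2, 4.6, 3.2, 0.5, 0.2, 0.3, 1.2, 0.0, 1.6, 2.0]
[array([ 0.56  , -0.2859,  0.125 ]), array([-0.1994,  0.9799,  0.    ]), array([0.9799, 0.1994, 0.    ]), array([-0.9795, -0.1993,  0.0294]), array([ 0.468 , -0.1842,  0.1271])]
```

>>> send_rows([
  [[-40, 33, -10], [0, 0, 5], -1],
  [[-80, 66, -20], [0, 0, 10], -1],
  [[-120, 98, -30], [0, 0, 15], -1],
  [[-160, 131, -30], [0, 0, 20], -1],
  [[-200, 164, -30], [0, 0, 25], -1],
  [[-250, 205, -30], [0, 0, 30], -1],
  [[-300, 246, -30], [0, 0, 36], -1],
  [[-350, 287, -30], [0, 0, 42], -1],
  [[-400, 328, -30], [0, 0, 48], -1],
  [[-450, 369, -30], [0, 0, 54], -1],
  [[-500, 410, -30], [0, 0, 60], -1],
  [[-550, 451, -30], [0, 0, 63], -1],
  [[-600, 492, -30], [0, 0, 63], -1],
  [[-600, 492, -30], [0, 0, 63], -1],
  [[-600, 492, -30], [0, 0, 63], -1],
  [[-600, 492, -30], [0, 0, 63], -1],
])

```text
clock: 2.4
ee_pos: [0.4632, -0.1694, 0.2612]
ee_rot: [[0.976, 0.219, -0.001], [0.219, -0.976, 0.001], [-0.001, -0.001, -1.0]]
contact_force: [-0.5, 0.1, 0.4]
finger_gap: 0.999
```

```bash
python3 - <<'E'
from fit import *
s=arm.state();im=arm.get_image('wrist');cv2.imwrite('pics/w1.png',im)
print(s['clock'],s['ee_pos'],s['ee_rot'].round(4),s['finger_gap'])
print(arm.tip_of('wrist','blue_crank'))
C=cam('wrist',s);print(proj(C,pegpts([.556,-.281,.213,.28])))
m=blue(im);n,l,st,ce=cv2.connectedComponentsWithStats(m)
for i in range(1,n):
    if st[i,4]>100: 
        ys,xs=np.where(l==i);print(st[i],ce[i],cv2.minAreaRect(np.c_[xs,ys].astype(np.float32)))
np.savez('w1.npz',**{k:s[k] for k in('ee_pos','ee_rot')})
E
```

```text
2.4 [ 0.46323581 -0.1694299   0.26123397] [[ 9.757e-01  2.190e-01 -8.000e-04]
 [ 2.190e-01 -9.757e-01  9.000e-04]
 [-6.000e-04 -1.100e-03 -1.000e+00]] 0.9994300095962482
[{'centre': [0.4651, -0.1764, 0.1444], 'p': 0.77}]
[[249.71953267 230.25457869]
 [250.21586877 166.72430708]]
[ 243  167   17   68 1121] [250.99375558 200.29973238] ((251.0, 200.5), (67.0, 16.0), 90.0)
[ 259  238   82   93 3115] [303.34831461 277.19454254] ((310.0859680175781, 275.10308837890625), (109.87284088134766, 62.14731979370117), 55.885528564453125)
```

View pics/w1.png

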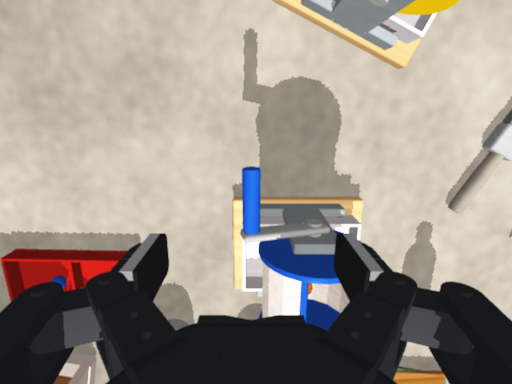

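>>> send_rows([
  [[1, 0, 40], [0, 0, 0], -1],
  [[1, 0, 80], [0, 0, 0], -1],
  [[1, 0, 115], [0, 0, 0], -1],
  [[1, 0, 134], [0, 0, 0], -1],
  [[1, 0, 134], [0, 0, 0], -1],
  [[1, 0, 134], [0, 0, 0], 0],
  [[1, 0, 134], [0, 0, 0], 0.4],
  [[1, 0, 134], [0, 0, 0], 1],
  [[1, 0, 134], [0, 0, 0], 1],
  [[1, 0, 134], [0, 0, 0], 1],
  [[1, 0, 134], [0, 0, 0], 1],
], newtons=25)

```text
clock: 3.88
ee_pos: [0.4635, -0.1713, 0.1274]
ee_rot: [[0.976, 0.217, -0.003], [0.217, -0.976, -0.002], [-0.003, 0.001, -1.0]]
contact_force: [-4.4, -2.4, 4.0]
finger_gap: 0.198
```

```bash
python3 - <<'E'
from fit import *
s=arm.state();print(s['clock'],s['ee_pos'],s['contact_force'],s['finger_gap'])
for c in('wrist','scene'):
    cv2.imwrite(f'pics/{c}2.png',arm.get_image(c))
E
```

```text
3.875 [ 0.46346479 -0.17133685  0.12744447] [-4.40089959 -2.36197063  3.98316299] 0.19819310510419083
```

View pics/wrist2.png

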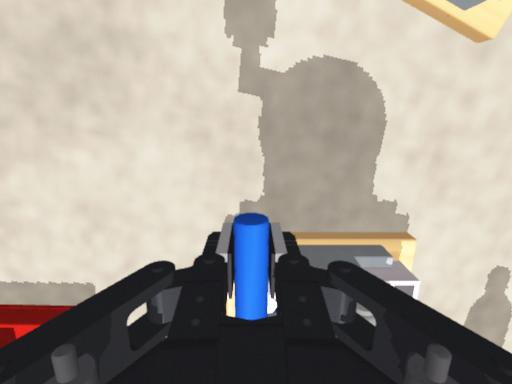

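View pics/scene2.png

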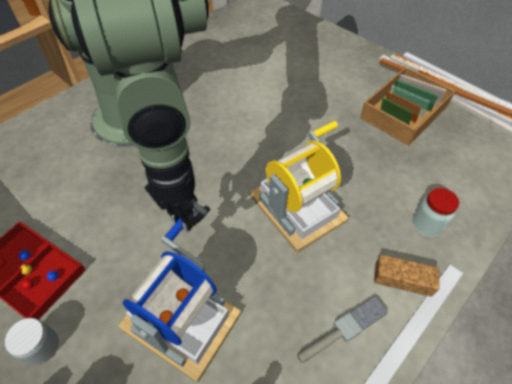

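```bash
python3 -c "
import numpy as np
for t in np.arange(.29,3.30,.075): print(round(t,3),round(70*(np.cos(.29)-np.cos(t))),round(-70*(np.sin(t)-np.sin(.29))),end=' | ')"
```

```text
0.29 0 0 | 0.365 2 -5 | 0.44 4 -10 | 0.515 6 -14 | 0.59 9 -19 | 0.665 12 -23 | 0.74 15 -27 | 0.815 19 -31 | 0.89 23 -34 | 0.965 27 -38 | 1.04 32 -40 | 1.115 36 -43 | 1.19 41 -45 | 1.265 46 -47 | 1.34 51 -48 | 1.415 56 -49 | 1.49 61 -50 | 1.565 67 -50 | 1.64 72 -50 | 1.715 77 -49 | 1.79 82 -48 | 1.865 87 -47 | 1.94 92 -45 | 2.015 97 -43 | 2.09 102 -41 | 2.165 106 -38 | 2.24 111 -35 | 2.315 114 -31 | 2.39 118 -28 | 2.465 122 -24 | 2.54 125 -20 | 2.615 128 -15 | 2.69 130 -11 | 2.765 132 -6 | 2.84 134 -1 | 2.915 135 4 | 2.99 136 9 | 3.065 137 15 | 3.14 137 20 | 3.215 137 25 | 3.29 136 30 |
```

>>> send_rows([
  [[2, 0, -5], [0, 0, 0], 1],
  [[4, 0, -10], [0, 0, 0], 1],
  [[6, 0, -14], [0, 0, 0], 1],
  [[9, 0, -19], [0, 0, 0], 1],
  [[12, 0, -23], [0, 0, 0], 1],
  [[15, 0, -27], [0, 0, 0], 1],
  [[19, 0, -31], [0, 0, 0], 1],
  [[23, 0, -34], [0, 0, 0], 1],
  [[27, 0, -38], [0, 0, 0], 1],
  [[32, 0, -40], [0, 0, 0], 1],
  [[32, 0, -40], [0, 0, 0], 1],
])

```text
clock: 5.35
ee_pos: [0.4849, -0.1664, 0.1674]
ee_rot: [[0.976, 0.214, -0.023], [0.214, -0.977, -0.009], [-0.025, 0.004, -1.0]]
contact_force: [-33.0, -8.9, 26.2]
finger_gap: 0.196
```

```bash
python3 - <<'E'
from fit import *
s=arm.state();print(s['clock'],s['ee_pos'],s['contact_force'],s['ft_torque'],s['finger_gap'])
a=[arm.get_image(c) for c in('wrist','scene')]
b=np.hstack(a);cv2.imwrite('pics/c3.png',cv2.resize(b,(800,300),interpolation=cv2.INTER_AREA))
E
```

```text
5.35 [ 0.48494628 -0.16644343  0.16739798] [-32.96884     -8.9364834   26.22319728] [-1.79372061  7.28795723 -0.00772788] 0.19578875977704946
```

View pics/c3.png

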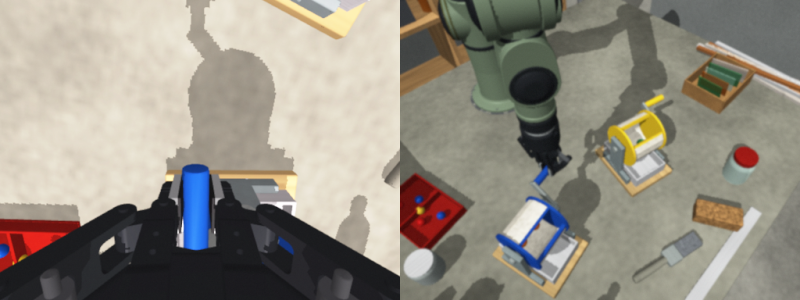

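```bash
python3 - <<'E'
from fit import *
s=arm.state();print(s['ee_pos'],s['contact_force'])
for c in('scene','top'):
    im=arm.get_image(c);cv2.imwrite(f'pics/{c}4.png',im)
    print(c,arm.tip_of(c,'blue_crank'))
a=cv2.imread('pics/scene4.png')[150:384,80:280];b=cv2.imread('pics/top4.png')[100:270,290:460]
cv2.imwrite('pics/c4.png',np.hstack([cv2.resize(a,(400,468),interpolation=cv2.INTER_CUBIC),cv2.resize(b,(400,468),interpolation=cv2.INTER_CUBIC)]))
C=cam('wrist',s);
for th in(.29,.17):pass
E
```

```text
[ 0.48497778 -0.16643159  0.16740739] [-31.74324283  -8.05830555  24.52281853]
scene [{'centre': [0.4878, -0.1743, 0.1772], 'p': 0.69}]
top [{'centre': [0.4851, -0.1739, 0.179], 'p': 0.53}]
```

View pics/c4.png

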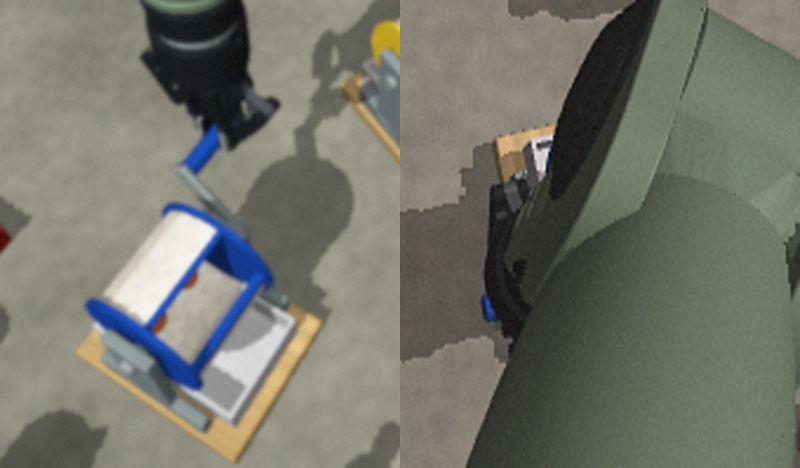

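>>> send_rows([
  [[-5, 0, 0], [0, 0, 0], 1],
  [[-9, 0, 0], [0, 0, 0], 1],
  [[-9, 0, 0], [0, 0, 0], 0.2],
  [[-9, 0, 0], [0, 0, 0], 0.2],
  [[-9, 0, 5], [0, 0, 0], 0.2],
  [[-9, 0, 9], [0, 0, 0], 0.2],
  [[-9, 0, 9], [0, 0, 0], 0.2],
  [[-9, 0, 9], [0, 0, 0], 0.2],
])

```text
clock: 6.65
ee_pos: [0.4875, -0.1657, 0.1582]
ee_rot: [[0.976, 0.218, -0.0], [0.218, -0.976, 0.0], [-0.0, -0.0, -1.0]]
contact_force: [-0.1, 0.5, 0.6]
finger_gap: 0.398
```

```bash
python3 - <<'E'
from fit import *
s=arm.state();print(s['clock'],s['ee_pos'],s['ee_rot'].round(3),s['contact_force'],s['finger_gap'])
im=arm.get_image('scene');print(arm.tip_of('scene','blue_crank'))
im=arm.get_image('wrist');print(arm.tip_of('wrist','blue_crank'))
cv2.imwrite('pics/w5.png',im)
C=cam('wrist',s)
for th in(.8,.87,.94):
    c,a,f,r,m=model([.556,-.281,.219,th]);print(th,proj(C,[m+.028*a,m+.028*a-.009*f,m+.028*a+.009*f]).round(1).tolist())
E
```

```text
6.65 [ 0.48748131 -0.16568964  0.15815828] [[ 0.976  0.218 -0.   ]
 [ 0.218 -0.976  0.   ]
 [-0.    -0.    -1.   ]] [-0.09023929  0.45964478  0.55969367] 0.39837166946883973
[{'centre': [0.4916, -0.1778, 0.1749], 'p': 0.78}]
[]
0.8 [[235.2, 217.6], [216.6, 217.6], [253.9, 217.6]]
0.87 [[242.5, 220.1], [223.5, 220.1], [261.6, 220.2]]
0.94 [[250.7, 222.6], [231.2, 222.6], [270.2, 222.6]]
```

View pics/w5.png

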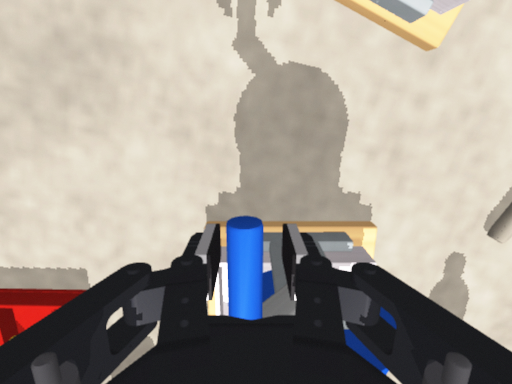

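```bash
python3 -c "
import numpy as np
for t in np.arange(.88,3.30,.075): print(round(t,3),round(70*(np.cos(.88)-np.cos(t)))-3,round(-70*(np.sin(t)-np.sin(.88))),end=' | ')"
```

```text
0.88 -3 0 | 0.955 1 -3 | 1.03 6 -6 | 1.105 10 -9 | 1.18 15 -11 | 1.255 20 -13 | 1.33 25 -14 | 1.405 30 -15 | 1.48 35 -16 | 1.555 40 -16 | 1.63 46 -16 | 1.705 51 -15 | 1.78 56 -15 | 1.855 61 -13 | 1.93 66 -12 | 2.005 71 -10 | 2.08 76 -7 | 2.155 80 -4 | 2.23 84 -1 | 2.305 89 2 | 2.38 92 6 | 2.455 96 10 | 2.53 99 14 | 2.605 102 18 | 2.68 104 23 | 2.755 106 28 | 2.83 108 32 | 2.905 110 38 | 2.98 111 43 | 3.055 111 48 | 3.13 112 53 | 3.205 111 58 | 3.28 111 64 |
```

>>> send_rows([
  [[-3, 0, 0], [0, 0, 0], 0.2],
  [[-3, 0, 0], [0, 0, 0], 1],
  [[-3, 0, 0], [0, 0, 0], 1],
  [[-3, 0, 0], [0, 0, 0], 1],
  [[1, 0, -3], [0, 0, 0], 1],
  [[6, 0, -6], [0, 0, 0], 1],
  [[10, 0, -9], [0, 0, 0], 1],
  [[15, 0, -11], [0, 0, 0], 1],
  [[20, 0, -13], [0, 0, 0], 1],
  [[20, 0, -13], [0, 0, 0], 1],
], newtons=30)

```text
clock: 8.1
ee_pos: [0.5031, -0.1622, 0.1722]
ee_rot: [[0.976, 0.217, -0.008], [0.217, -0.976, -0.003], [-0.009, 0.001, -1.0]]
contact_force: [-15.6, -2.2, 16.4]
finger_gap: 0.2
```

>>> send_rows([
  [[4, 0, -3], [0, 0, 0], 1],
  [[9, 0, -4], [0, 0, 0], 1],
  [[14, 0, -5], [0, 0, 0], 1],
  [[19, 0, -5], [0, 0, 0], 1],
  [[25, 0, -5], [0, 0, 0], 1],
  [[30, 0, -4], [0, 0, 0], 1],
  [[35, 0, -4], [0, 0, 0], 1],
  [[40, 0, -2], [0, 0, 0], 1],
  [[45, 0, -1], [0, 0, 0], 1],
  [[45, 0, -1], [0, 0, 0], 1],
])

```text
clock: 9.35
ee_pos: [0.5498, -0.1519, 0.1726]
ee_rot: [[0.976, 0.218, -0.003], [0.218, -0.976, -0.001], [-0.003, 0.001, -1.0]]
contact_force: [-5.3, -0.9, 4.8]
finger_gap: 0.198
```

```bash
python3 - <<'E'
from fit import *
s=arm.state();print(s['clock'],s['ee_pos'],s['contact_force'],s['finger_gap'])
im=arm.get_image('scene');print(arm.tip_of('scene','blue_crank'),arm.spot_in('scene','blue_pebble_a'))
cv2.imwrite('pics/s6.png',im)
E
```

```text
9.35 [ 0.54984414 -0.15186759  0.17263638] [-5.27212615 -0.94741369  4.76027841] 0.19837724569571333
[{'centre': [0.5565, -0.1613, 0.1911], 'p': 0.64}] []
```

View pics/s6.png

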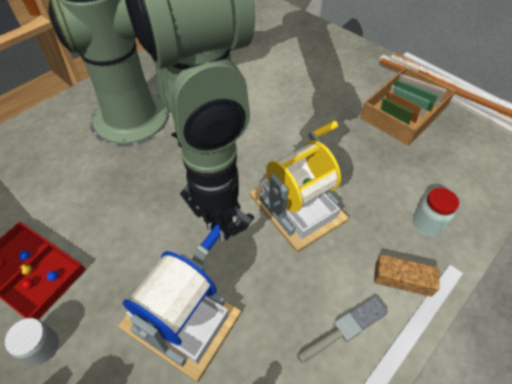

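```bash
python3 -c "
import numpy as np
for t in np.arange(1.9,3.30,.075): print(round(t,3),round(70*(np.cos(1.9)-np.cos(t))),round(-70*(np.sin(t)-np.sin(1.9))),end=' | ')"
```

```text
1.9 0 0 | 1.975 5 2 | 2.05 10 4 | 2.125 14 7 | 2.2 19 10 | 2.275 23 13 | 2.35 27 16 | 2.425 30 20 | 2.5 33 24 | 2.575 36 29 | 2.65 39 33 | 2.725 41 38 | 2.8 43 43 | 2.875 45 48 | 2.95 46 53 | 3.025 47 58 | 3.1 47 63 | 3.175 47 69 | 3.25 47 74 |
```

>>> send_rows([
  [[5, 0, 2], [0, 0, 0], 1],
  [[10, 0, 4], [0, 0, 0], 1],
  [[14, 0, 7], [0, 0, 0], 1],
  [[19, 0, 10], [0, 0, 0], 1],
  [[23, 0, 13], [0, 0, 0], 1],
  [[27, 0, 16], [0, 0, 0], 1],
  [[30, 0, 20], [0, 0, 0], 1],
  [[33, 0, 24], [0, 0, 0], 1],
  [[36, 0, 29], [0, 0, 0], 1],
  [[36, 0, 29], [0, 0, 0], 1],
])

```text
clock: 10.75
ee_pos: [0.5854, -0.1439, 0.1432]
ee_rot: [[0.976, 0.218, -0.002], [0.218, -0.976, -0.001], [-0.002, 0.0, -1.0]]
contact_force: [-3.3, -1.3, 1.5]
finger_gap: 0.201
```

>>> send_rows([
  [[3, 0, 4], [0, 0, 0], 1],
  [[5, 0, 9], [0, 0, 0], 1],
  [[7, 0, 14], [0, 0, 0], 1],
  [[9, 0, 19], [0, 0, 0], 1],
  [[10, 0, 24], [0, 0, 0], 1],
  [[11, 0, 29], [0, 0, 0], 1],
  [[11, 0, 34], [0, 0, 0], 1],
  [[11, 0, 37], [0, 0, 0], 1],
  [[11, 0, 37], [0, 0, 0], 1],
  [[11, 0, 37], [0, 0, 0], 1],
])

```text
clock: 12.0
ee_pos: [0.5974, -0.1413, 0.107]
ee_rot: [[0.976, 0.218, 0.001], [0.218, -0.976, 0.0], [0.001, 0.0, -1.0]]
contact_force: [-0.5, 0.8, 5.4]
finger_gap: 0.202
```

```bash
python3 - <<'E'
from fit import *
s=arm.state();print(s['clock'],s['ee_pos'],s['contact_force'],s['finger_gap'])
print((s['ee_pos'][:2]-[.556,-.281])@[.976,.218])
for c in('scene','top'):
    im=arm.get_image(c);print(arm.tip_of(c,'blue_crank'),arm.spot_in(c,'blue_pebble_a'))
    cv2.imwrite(f'pics/{c}7.png',im)
a=cv2.imread('pics/scene7.png')[150:384,80:280];b=cv2.imread('pics/top7.png')[100:270,290:460]
cv2.imwrite('pics/c7.png',np.hstack([cv2.resize(a,(400,468),interpolation=cv2.INTER_CUBIC),cv2.resize(b,(400,468),interpolation=cv2.INTER_CUBIC)]))
E
```

```text
12.0 [ 0.59738226 -0.14129771  0.10695644] [-0.45979734  0.82013921  5.41676067] 0.20248201301905394
0.07084418702685097
[{'centre': [0.6012, -0.1494, 0.1354], 'p': 0.67}] [{'centre': [0.5947, -0.2766, 0.039], 'p': 0.51}]
[] []
```

View pics/c7.png

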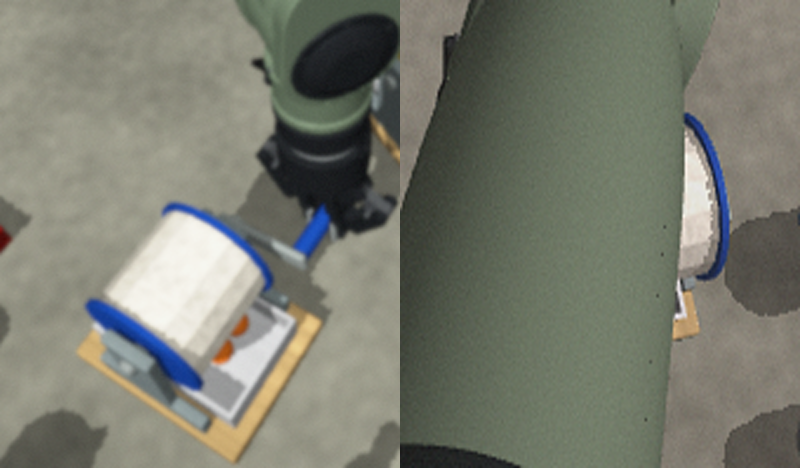

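>>> send_rows([
  [[0, 0, 0], [0, 0, 0], 0.3],
  [[0, 0, 0], [0, 0, 0], -0.3],
  [[0, 0, 0], [0, 0, 0], -0.7],
  [[0, 0, 0], [0, 0, 0], -0.7],
  [[0, 0, -30], [0, 0, 0], -0.7],
  [[0, 0, -70], [0, 0, 0], -0.7],
  [[0, 0, -110], [0, 0, 0], -0.7],
  [[0, 0, -150], [0, 0, 0], -0.7],
  [[0, -30, -170], [0, 0, 0], -0.7],
  [[0, -30, -170], [0, 0, 0], -0.7],
  [[0, -30, -170], [0, 0, 0], -0.7],
])

```text
clock: 13.68
ee_pos: [0.59, -0.1122, 0.2756]
ee_rot: [[0.976, 0.218, -0.001], [0.218, -0.976, -0.0], [-0.001, -0.0, -1.0]]
contact_force: [-0.7, -0.2, 0.2]
finger_gap: 0.853
```

```bash
python3 - <<'E'
from fit import *
s=arm.state();print(s['clock'],s['ee_pos'],s['contact_force'],s['finger_gap'])
for c in('scene','wrist'):
    im=arm.get_image(c);print(c,arm.tip_of(c,'blue_crank'),arm.spot_in(c,'blue_pebble_a'))
    cv2.imwrite(f'pics/{c}8.png',im)
    m=blue(im);n,l,st,ce=cv2.connectedComponentsWithStats(m)
    C=cam(c,s)
    for i in range(1,n):
        if st[i,4]>100: 
            ys,xs=np.where(l==i);print(st[i],ce[i],cv2.minAreaRect(np.c_[xs,ys].astype(np.float32)))
    for th in(2.94,3.04,3.14,3.24):
        print(th,proj(C,pegpts([.556,-.281,.218,th])).round(1).tolist(),proj(C,pegpts([.556,-.281,.218,th])).mean(0))
a=cv2.imread('pics/scene8.png')[150:384,80:280];b=cv2.imread('pics/wrist8.png')
cv2.imwrite('pics/c8.png',np.hstack([cv2.resize(a,(380,444),interpolation=cv2.INTER_CUBIC),cv2.resize(b,(400,444),interpolation=cv2.INTER_CUBIC)]))
E
```

```text
13.675 [ 0.59003918 -0.11223569  0.27562706] [-0.73185076 -0.15533503  0.23604218] 0.853142442867693
scene [{'centre': [0.603, -0.1495, 0.1294], 'p': 0.77}] [{'centre': [0.5914, -0.2732, 0.0394], 'p': 0.58}]
[227 247  25  31 307] [239.3485342  261.83061889] ((239.49996948242188, 261.5), (9.15255355834961, 33.559364318847656), 33.690067291259766)
[162 252  54  43 219] [193.48401826 268.42009132] ((191.45196533203125, 269.6397399902344), (64.57661437988281, 12.522817611694336), 37.405357360839844)
[123 300  58  45 608] [152.48519737 321.28125   ] ((152.03062438964844, 321.3207702636719), (69.54315185546875, 11.549482345581055), 37.99873352050781)
2.94 [[228.8, 275.4], [248.1, 247.3]] [238.430037   261.34067122]
3.04 [[229.5, 277.3], [248.6, 249.3]] [239.03206644 263.32196218]
3.14 [[229.8, 279.0], [248.8, 251.2]] [239.30561007 265.11077982]
3.24 [[229.9, 280.5], [248.7, 252.9]] [239.25511295 266.69198147]
wrist [{'centre': [0.6, -0.1513, 0.1324], 'p': 0.63}] [{'centre': [0.5751, 0.0304, 0.1501], 'p': 0.22}]
[244 189  17  60 907] [252.19735391 217.66923925] ((251.9395294189453, 218.43560791015625), (15.773550033569336, 59.221092224121094), 1.7899105548858643)
[ 168  254   76   46 1986] [208.29607251 278.71148036] ((205.30003356933594, 279.10003662109375), (35.329872131347656, 84.52336883544922), 63.43495178222656)
2.94 [[249.2, 246.8], [249.2, 190.2]] [249.19523893 218.49397069]
3.04 [[250.2, 244.0], [250.2, 188.4]] [250.20098473 216.16754776]
3.14 [[250.5, 241.2], [250.6, 186.7]] [250.5418282  213.91573248]
3.24 [[250.2, 238.5], [250.3, 185.0]] [250.25622915 211.75637527]
```

View pics/c8.png

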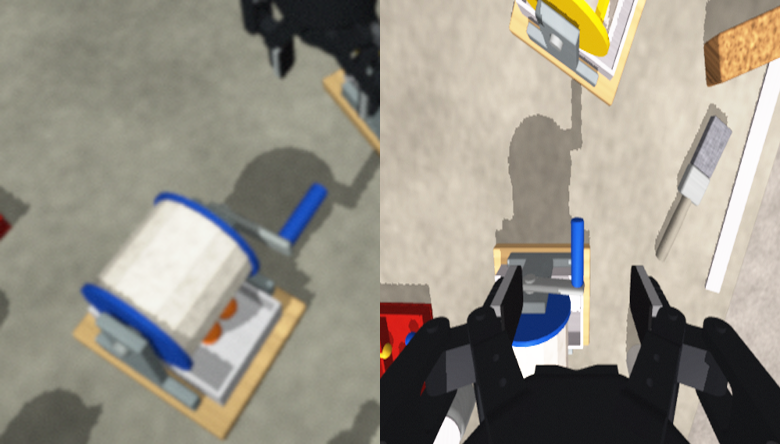

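>>> send_rows([
  [[0, 30, 0], [0, 0, 0], 1],
  [[0, 30, 30], [0, 0, 0], 1],
  [[0, 30, 60], [0, 0, 0], 1],
  [[0, 30, 90], [0, 0, 0], 1],
  [[0, 30, 120], [0, 0, 0], 1],
  [[0, 30, 130], [0, 0, 0], 1],
  [[0, 30, 130], [0, 0, 0], 1],
  [[0, 30, 130], [0, 0, 0], 1],
])

```text
clock: 14.98
ee_pos: [0.5976, -0.1418, 0.1476]
ee_rot: [[0.976, 0.218, 0.002], [0.218, -0.976, -0.001], [0.002, 0.001, -1.0]]
contact_force: [-0.1, 1.1, -0.6]
finger_gap: 0.001
```

>>> send_rows([
  [[0, 0, 0], [0, 0, 0], 1],
  [[0, 0, 0], [0, 0, 0], 1],
])

```text
clock: 15.22
ee_pos: [0.5972, -0.1415, 0.1471]
ee_rot: [[0.976, 0.218, 0.001], [0.218, -0.976, -0.0], [0.001, 0.001, -1.0]]
contact_force: [0.1, 1.1, 0.5]
finger_gap: 0.001
```

>>> send_rows([
  [[0, 0, 3], [0, 0, 0], 1],
  [[0, 0, 3], [0, 0, 0], 1],
])

```text
clock: 15.48
ee_pos: [0.5965, -0.1413, 0.143]
ee_rot: [[0.976, 0.218, -0.0], [0.218, -0.976, 0.0], [-0.0, -0.0, -1.0]]
contact_force: [0.1, -0.1, -0.7]
finger_gap: 0.003
```

>>> send_rows([
  [[0, 0, 3], [0, 0, 0], 1],
  [[0, 0, 3], [0, 0, 0], 1],
])

```text
clock: 15.72
ee_pos: [0.5971, -0.1414, 0.1403]
ee_rot: [[0.976, 0.218, 0.001], [0.218, -0.976, -0.0], [0.001, 0.0, -1.0]]
contact_force: [0.4, 0.2, 0.5]
finger_gap: 0.002
```

>>> send_rows([
  [[0, 0, 2], [0, 0, 0], 1],
  [[0, 0, 2], [0, 0, 0], 1],
])

```text
clock: 15.98
ee_pos: [0.5972, -0.1414, 0.1384]
ee_rot: [[0.976, 0.218, 0.001], [0.218, -0.976, -0.0], [0.001, 0.0, -1.0]]
contact_force: [1.8, 0.4, 2.2]
finger_gap: 0.003
```

>>> send_rows([
  [[0, 0, 2], [0, 0, 0], 1],
  [[0, 0, 2], [0, 0, 0], 1],
])

```text
clock: 16.23
ee_pos: [0.5971, -0.1414, 0.1363]
ee_rot: [[0.976, 0.218, 0.001], [0.218, -0.976, -0.0], [0.001, 0.0, -1.0]]
contact_force: [2.5, 0.2, 2.7]
finger_gap: -0.005
```

>>> send_rows([
  [[0, 0, 2], [0, 0, 0], 1],
  [[0, 0, 2], [0, 0, 0], 1],
  [[0, 0, 2], [0, 0, 0], 1],
])

```text
clock: 16.6
ee_pos: [0.5966, -0.1415, 0.1341]
ee_rot: [[0.976, 0.218, -0.0], [0.218, -0.976, -0.0], [-0.001, 0.0, -1.0]]
contact_force: [0.8, 0.5, 2.1]
finger_gap: -0.002
```

>>> send_rows([
  [[0, 0, -30], [0, 0, 0], 1],
  [[0, 0, -70], [0, 0, 0], 1],
  [[0, 0, -110], [0, 0, 0], 1],
  [[0, -30, -142], [0, 0, 0], 1],
  [[0, -30, -142], [0, 0, 0], 1],
  [[0, -30, -142], [0, 0, 0], 1],
])

```text
clock: 17.35
ee_pos: [0.5893, -0.1122, 0.275]
ee_rot: [[0.976, 0.218, -0.002], [0.218, -0.976, -0.0], [-0.002, -0.0, -1.0]]
contact_force: [-0.3, 0.2, -0.6]
finger_gap: 0.001
```

```bash
python3 - <<'E'
from fit import *
s=arm.state();print(s['clock'],s['ee_pos'],s['contact_force'],s['finger_gap'])
for c in('scene','wrist'):
    im=arm.get_image(c);print(c,arm.tip_of(c,'blue_crank'),arm.spot_in(c,'blue_pebble_a'))
    cv2.imwrite(f'pics/{c}9.png',im)
    m=blue(im);n,l,st,ce=cv2.connectedComponentsWithStats(m)
    C=cam(c,s)
    for i in range(1,n):
        if st[i,4]>200: 
            ys,xs=np.where(l==i);print(st[i],ce[i],cv2.minAreaRect(np.c_[xs,ys].astype(np.float32)))
    for th in(3.04,3.14,3.24):
        print(th,proj(C,pegpts([.556,-.281,.218,th])).round(1).tolist(),proj(C,pegpts([.556,-.281,.218,th])).mean(0))
C=cam('scene')
for th in (.2,.25,.3,.35): print(th,proj(C,pegpts([.556,-.281,.218,th])).mean(0), 'seen 178.1 225.55')
a=cv2.imread('pics/scene9.png')[150:384,80:280];b=cv2.imread('pics/wrist9.png')
cv2.imwrite('pics/c9.png',np.hstack([cv2.resize(a,(380,444),interpolation=cv2.INTER_CUBIC),cv2.resize(b,(400,444),interpolation=cv2.INTER_CUBIC)]))
E
```

```text
17.35 [ 0.58932626 -0.11221834  0.27502521] [-0.30372123  0.16542909 -0.60616322] 0.0006463826534070027
scene [{'centre': [0.6037, -0.1504, 0.1273], 'p': 0.8}] [{'centre': [0.582, -0.2503, 0.037], 'p': 0.57}]
[228 249  24  31 295] [239.78983051 263.86101695] ((239.8461456298828, 263.7307434082031), (8.875203132629395, 33.004661560058594), 33.690067291259766)
[162 252  54  43 216] [193.4212963  268.26851852] ((191.45196533203125, 269.6397399902344), (64.57661437988281, 12.522817611694336), 37.405357360839844)
[123 300  58  45 611] [152.57446809 321.36497545] ((152.03062438964844, 321.3207702636719), (69.54315185546875, 11.549482345581055), 37.99873352050781)
3.04 [[229.5, 277.3], [248.6, 249.3]] [239.03206644 263.32196218]
3.14 [[229.8, 279.0], [248.8, 251.2]] [239.30561007 265.11077982]
3.24 [[229.9, 280.5], [248.7, 252.9]] [239.25511295 266.69198147]
wrist [{'centre': [0.6022, -0.1493, 0.127], 'p': 0.73}] []
[246 187  16  37 553] [253.18444846 204.85714286] ((253.5, 205.0), (36.0, 15.0), 90.0)
[140 246  35  34 493] [155.21298174 262.55172414] ((156.60000610351562, 261.70001220703125), (16.099689483642578, 45.16857147216797), 63.43495178222656)
3.04 [[251.0, 244.4], [251.1, 188.7]] [251.06446378 216.57519771]
3.14 [[251.3, 241.6], [251.5, 187.0]] [251.39816098 214.31349318]
3.24 [[251.0, 238.9], [251.2, 185.4]] [251.10466727 212.14450766]
0.2 [177.98701775 227.47536632] seen 178.1 225.55
0.25 [178.03959014 226.73195618] seen 178.1 225.55
0.3 [178.16703209 226.0341737 ] seen 178.1 225.55
0.35 [178.36993591 225.38428372] seen 178.1 225.55
```

View pics/c9.png

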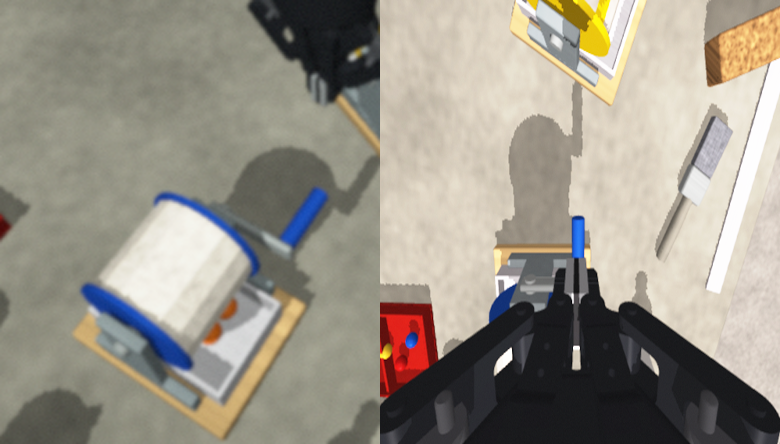

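>>> send_rows([
  [[-20, -20, -20], [0, 0, 0], 1],
  [[-60, -60, -30], [0, 0, 0], 1],
  [[-100, -100, -30], [0, 0, 0], 1],
  [[-150, -150, -30], [0, 0, 0], 1],
  [[-200, -200, -30], [0, 0, 0], 1],
  [[-200, -200, -30], [0, 0, 0], 1],
  [[-200, -200, -30], [0, 0, 0], 1],
])

```text
clock: 18.52
ee_pos: [0.3517, 0.0397, 0.3067]
ee_rot: [[0.976, 0.219, 0.002], [0.219, -0.976, -0.0], [0.002, 0.001, -1.0]]
contact_force: [1.3, -1.1, -0.3]
finger_gap: 0.001
```

```bash
python3 - <<'E'
from fit import *
s=arm.state();print(s['clock'],s['ee_pos'],s['contact_force'])
for c in('scene','top'):
    im=arm.get_image(c);print(c,arm.tip_of(c,'blue_crank'),arm.tip_of(c,'yellow_crank'),arm.tip_of(c,'blue_pebble_a'))
    cv2.imwrite(f'pics/{c}10.png',im)
a=cv2.imread('pics/scene10.png');b=cv2.imread('pics/top10.png')
cv2.imwrite('pics/c10.png',np.hstack([cv2.resize(a[180:384,100:380],(400,300),interpolation=cv2.INTER_CUBIC),cv2.resize(b[100:280],(400,300))]))
E
```

```text
18.525 [0.3516612  0.03968453 0.30666057] [ 1.26060209 -1.14479987 -0.2991849 ]
scene [{'centre': [0.6015, -0.149, 0.123], 'p': 0.57}, {'centre': [0.5896, -0.2725, 0.034], 'p': 0.51}] [{'centre': [0.5134, 0.2179, 0.1467], 'p': 0.58}] [{'centre': [0.5864, -0.2744, 0.033], 'p': 0.56}, {'centre': [0.5752, -0.2493, 0.0316], 'p': 0.52}]
top [{'centre': [0.5991, -0.149, 0.1264], 'p': 0.57}] [{'centre': [0.5127, 0.2083, 0.1484], 'p': 0.72}] []
```

View pics/c10.png

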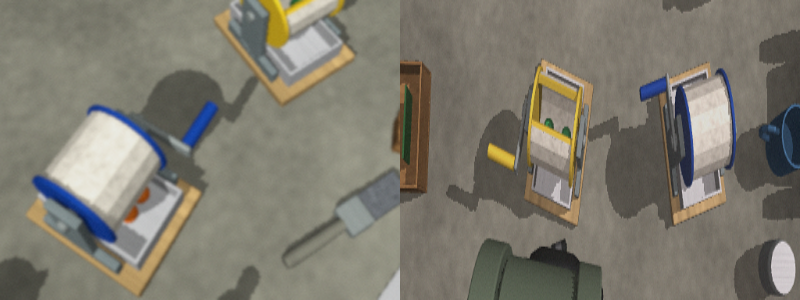

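Both pebbles lie in the tray at about 32 mm height. The blue peg is level on the far side at z ≈ 0.125, and the yellow crank hasn't moved.

```bash
python3 -c "
from rig import arm
print(arm.close_job())"
```

```text
the job is handed in; nothing more can be done
None
```

The blue drum is now port down and both amber pebbles are in its catch tray. I gripped the blue crank peg, turned it over to the far side, let go, and backed the arm clear. I handed the job in at about 18.8 s of the 38 s allowed.

- **Regrip:** On the first third of the turn the path cut inside the peg's circle. The force rose to about 43 N and the peg slid in the pads. I regripped it once, and the rest of the turn went smoothly.
- **Final angle:** After I let go, the peg still stood about 5 mm too high. I pressed it down with the shut fingertips at 2–3 N until its top was at 134 mm, where it should be with the port straight down. The last network readings put the middle of the peg at 123 and 126 mm, against 125 mm ideal. An earlier comparison in the scene picture hinted at about 2° short of straight down, which is within its error.
- **Pebbles:** The scene camera found both in the tray, with centres at 32–33 mm height. The top camera did not see them because the drum hides them.
- **Yellow drum:** Its crank reads the same as at the start, within the network's error.

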